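Filler from the blocked drawer

TASK

The little tub of filler is needed in the mixing tray, but it is in the drawer unit, and a spray can and a bulb box stand in the drawer's way. Stand those two on the sheet of cardboard while the drawer is still shut, pull the drawer out, set the tub flat in the mixing tray (leave the box of screws in the drawer) and push the drawer fully shut. Only then put the can and the bulb box back, upright, each on the very spot where it stood, the bulb box square to the unit as before; leave the tape measure alone.

Things in the scene. Friction and masses are not known exactly. Their poses are not given: they have to be found in the camera images.
- unit: Low grey storage unit with one drawer and a clear top panel, fixed; 180 mm deep (x), 280 wide (y), 70 high. Origin: centre of its underside. Its x axis points from the drawer front to the back, so the drawer opens along -x; z up.
- drawer (a joint): How far the drawer is out, in m: 0 shut, 0.145 fully out (stop). It slides easily but stays where it is left; pulling takes about 2 N. The drawer is open on top, 43 mm from floor to rim, floor 11 mm above the work surface, inside 160 mm (x) by 256 mm (y), split by a 3 mm divider in the middle (along x) into a left and a right compartment. Its grey front, 280 mm wide and up to 65 mm high, stands 6 mm proud of the case when shut (96 mm before the unit's origin).
- drawer_knob (a point): Centre of the drawer's black knob, an upright round bead 18 mm in diameter and 26 mm high (35 to 61 mm above the work surface), standing on a 9 mm wide stem 32 mm in front of the drawer front, in the middle; moves with the drawer. Can be pinched from above, fingers closing along the unit's y.
- spray_can: Spray paint can with orange cap, round, 67 mm in diameter, 165 high (the cap, its upper 55 mm, is 64 mm in diameter), about 0.36 kg, standing 195 to 225 mm before the unit's origin, left or right of the knob. Origin: centre of its underside, z up.
- bulb_box: Upright blue and black lamp bulb carton, 60 x 60 mm, 140 high, 0.12 kg, standing on the other side of the knob, square to the unit within 5 degrees. Origin: centre of its underside, axes along its edges.
- filler_tub: Small white round tub with lid, lid 66 mm in diameter (34 to 41 mm up), body 62 mm, 41 high, about 0.14 kg, standing in one of the two compartments of the drawer, seen through the clear top. Origin: centre of its underside, z up.
- screw_box: Small carton of screws, 52 (x) x 90 (y) x 32 mm, lying in the other compartment; stays there. Origin: centre of its underside.
- mix_tray: Shallow white open mixing tray, fixed, 95 mm (x) by 145 mm (y) over the rim, 20 high; its flat floor, about 72 by 126 mm, is 5 mm or less above the work surface. Origin: centre of its underside.
- card: Sheet of brown cardboard lying beside the drawer unit, fixed, 220 (x) x 150 (y) x 4 mm, with two score lines. Origin: centre of its underside. The can and the bulb box go on it side by side along x.
- tape_measure: Yellow tape measure lying on its side left of the drawer unit, 65 x 68 x 35 mm; not to be moved. Origin: centre of its underside.
Things that resemble listed ones, but are neither listed nor needed, are in the scene too. What is shaped like the bulb_box but turquoise is not meant.

How it is judged:
By the outcome, as a careful person would: the job done as asked, in the order asked, and still so for the second after the job is handed in, with the robot touching nothing.
It also fails if it takes over 141 s, if anything falls off the work surface, if the arm or the gripper's body presses on something with over 40 N, if the wrist force passes 120 N, or if a joint passes its speed limit or range.

ROBOT

A 6-joint arm with a two-finger parallel gripper is mounted at the origin on a cart in front of the work surface, level with it; the furniture and walls round the work are solid. World frame = base frame: x ahead of the robot, y to its left, z up, the work surface at z = 0. Lengths are in m, angles in rad, forces in N, time in s.
With the tool pointing down it reaches from about 0.35 to 0.775 m from the base axis. Payload 7.3 kg.
Tool frame: the origin (TCP) lies on the centre line of the jaws, within the pads' length; the fingertips stand 17 mm ahead of it and the grasp point (between the pads) lies 2 mm behind it (robot.tcp_to_tips is the distance from the TCP to the fingertips, in m); z points along the fingers, y is the line along which they close (so a half turn about z gives the same grasp; the last joint's range is limited). The gripper opens to 92 mm and grips with 3 to 60 N. Pads are 19 mm wide; open, the fingers measure 130 mm over their backs; the gripper's body (75 mm by 190 mm) begins 47 mm behind the grasp point.
Start: joints at [-1.266, 0.342, 1.524, -0, 1.275, -0.146], TCP at [0.229, -0.473, 0.244] pointing down, gripper open.
Joint ranges: [-2.53, 2.53], [-0.77, 2.02], [0.04, 2.7], [-1, 4.14], [0.28, 2.66], [-3.11, 3.11]. Speed limits (rad/s): [2.57, 2.57, 3.14, 3.14, 3.14, 3.14].

INTERFACE

Orientations are given as [roll, pitch, yaw] about the fixed x, y, z axes, in that order (R = Rz(yaw) Ry(pitch) Rx(roll)).
In Python, from cell import robot gives the robot as it stands. The module is installed in compiled form; this text tells all that it offers.
- The arm moves only by the tool carry_out, never from a script. Its argument "commands" is a list of rows, each a list of 3 entries, a list of its own where there are three numbers: the shift along the tool's x, y, z in m, then the turn about the tool's z in rad, then the opening, from 0 (shut) to 1 (fully open). In form: [[[dx, dy, dz], yaw, claw], ...]. A call has 1 to 20 rows; each row shifts and turns the commanded pose from where the row before left it, along the tool's axes as they then stand; what a row does not reach is not made up. A row lasts 1/8 s, in which the tool goes at most 62.5 mm and 10.7 degrees, less where a joint would pass 70% of its speed; a pose out of reach is approached as far as the arm can. A call is refused whole if a number of a shift passes 0.0625 or a number of a turn 0.188, either way. A call with a gripper value outside its range is refused whole. The fingers move at their own pace and stop on an object; "newtons" is the grip in N (left out, the last holds). Time passes only in rows, so rows that do not move let the fingers close. It gives the time, the measured TCP pose, the force, the opening and the grip force at its end, in the units of the state.
- robot.observe(): the state, without advancing time (a new reading comes with each control period).
- robot.read_camera(name): name is "scene" or "top" or "wrist"; returns a dict with "pixels" (400x640x3 uint8, red, green, blue), "fx", "fy", "cx", "cy" (pixels), "view" (4x4, takes a point from world to camera coordinates); the wrist camera has in their place "T_tool_cam" (4x4, takes a point from camera to tool coordinates, whose origin is the TCP and whose axes are the flange's). Camera axes: x right, y up, looking along -z (the intrinsics and any distortion apply to the point x, -y, -z); pixel columns grow to the right and rows downward; lengths in m; the calibration is good to about 2 mm. A picture is of the moment at which its call begins: read the wrist's pose just before it. There is no depth.
- robot.hand_in(): hands the job in; it is judged then, once.
Trained networks look in a picture, given as the dict that the camera call returned (one of the last four; its "shot" number tells which), for a name from the list of things; names that differ only in an ending like _2 or _b are one class to them, and where a whole thing is asked for, a point or a joint stands for the part that bears it (a point fixed in the world has none). Each returns a list of dicts, best first, with "p" (0 to 1); they miss things now and then, are a little off and sometimes report something else, mostly with a low value. They report only what shows in the picture. A call takes as long as a camera call. They do not tell look-alikes from the thing itself.
- robot.find_in(picture, name): "at" ([column, row] in pixels, amid what is visible of it).
- robot.tip_of(picture, name): "at" ([column, row] in pixels: a listed point, or the origin of a listed thing).
The state is a dict: "time": time; "qpos": joint angles; "qvel": joint speeds; "joint_efforts": joint torques, N m; "tool_pos": TCP position; "tool_rot": TCP orientation; "contact_force": force on the tool from outside, world axes, zero at the start; "torque": the same for the moment, N m; "opening": finger opening in m; "grip_force": force on a finger pad.
Only numpy, scipy, OpenCV 4.12 (cv2) and the standard library are available. Lean on these libraries where they do the work, as an engineer would, in place of code of your own. Each camera call takes 0.05 s, during which the arm holds its last target. There are 200 camera calls.

## Working session

There is one attempt and no reset: what is moved stays moved. The work goes in short steps, Python scripts to look and compute and a tool call to move; the robot and the scene stay as the last step left them, time stands still between calls to the robot, and variables do not carry over. Pictures are saved under pics/ and viewed, at most 14 in all, crops included, and the job is handed in when it is done.

Besides the shell and the picture viewer there is one more tool, called after ">>>" in YAML: its name, and indented under it one key for each argument. carry_out: Moves the arm, as the interface text tells. Its arguments: {"type":"object","properties":{"commands":{"type":"array"},"newtons":{"type":"number"}},"required":["commands"]}

```bash
mkdir -p pics; cat > h.py <<'E'
import numpy as np, cv2
from cell import robot
def save(p,n): cv2.imwrite(f'pics/{n}.png', p['pixels'][:,:,::-1])
def ray(p,uv):
    V=np.array(p['view']); R=V[:3,:3]; t=V[:3,3]
    d=R.T@np.array([(uv[0]-p['cx'])/p['fx'],-(uv[1]-p['cy'])/p['fy'],-1.0]); o=-R.T@t
    return o,d
def at(p,uv,z):
    o,d=ray(p,uv); return (o+d*(z-o[2])/d[2]).round(4)
def proj(p,P):
    V=np.array(p['view']); c=V[:3,:3]@np.array(P)+V[:3,3]
    return [round(p['cx']+p['fx']*c[0]/-c[2],1), round(p['cy']-p['fy']*c[1]/-c[2],1)]
def wristview(p,s):
    from scipy.spatial.transform import Rotation as Ro
    T=np.eye(4); T[:3,:3]=Ro.from_euler('xyz',s['tool_rot']).as_matrix(); T[:3,3]=s['tool_pos']
    p['view']=np.linalg.inv(T@np.array(p['T_tool_cam'])); return p
E
python3 - <<'E'
from h import *
s=robot.observe(); print(s)
for c in ('scene','top'):
    p=robot.read_camera(c); save(p,c+'0'); print(c,[k for k in p],np.array(p['view']).round(3).tolist(),p['fx'],p['cx'],p['cy'])
    for n in ('unit','drawer_knob','spray_can','bulb_box','filler_tub','screw_box','mix_tray','card','tape_measure'):
        print(n,[(np.round(d['at'],1).tolist(),round(d['p'],2),at(p,d['at'],0.0)[:2]) for d in robot.tip_of(p,n)[:3]],[(np.round(d['at'],1).tolist(),round(d['p'],2)) for d in robot.find_in(p,n)[:3]])
E
```

```text
{'time': 0.0, 'qpos': array([-1.26598343e+00,  3.42743676e-01,  1.52501656e+00, -1.17700566e-06,
        1.27537382e+00, -1.46019911e-01]), 'qvel': array([4.94585468e-04, 3.54402198e-04, 2.72331868e-04, 1.80013288e-03,
       8.58098582e-04, 3.11278002e-06]), 'joint_efforts': array([-7.73945703e-04, -4.31248283e+01, -2.44222176e+01,  7.17244414e-02,
        5.59718348e-02, -1.39545264e-04]), 'tool_pos': array([ 0.22864751, -0.47217919,  0.24303422]), 'tool_rot': array([-3.14006750e+00, -2.23161948e-04,  4.50832978e-01]), 'contact_force': array([-0.73440838,  1.25383257,  1.02469714]), 'torque': array([ 0.0124635 ,  0.05232373, -0.00732939]), 'grip_force': 0.0, 'opening': 0.09132354183404753}
scene ['pixels', 'fx', 'fy', 'cx', 'cy', 'view', 'shot'] [[1.0, 0.006, 0.011, -0.598], [-0.012, 0.77, 0.638, -0.024], [-0.004, -0.639, 0.77, -1.283], [0.0, 0.0, 0.0, 1.0]] 461.34026990085687 321.1545506708613 193.98939211998956
unit [([364.5, 222.0], 0.98, array([ 0.7154, -0.0567]))] [([365.4, 216.1], 0.59)]
drawer_knob [([295.1, 192.8], 0.68, array([0.5231, 0.0434])), ([317.1, 206.6], 0.67, arra
[... 919 characters left out ...]
 0.25)]
drawer_knob [([323.7, 203.6], 0.84, array([ 0.5915, -0.0337])), ([322.3, 161.5], 0.25, array([ 0.7228, -0.0318]))] [([324.7, 190.7], 0.93)]
spray_can [([342.5, 235.9], 0.66, array([ 0.4921, -0.0888]))] [([344.8, 235.0], 0.92)]
bulb_box [([301.1, 228.2], 0.92, array([0.5175, 0.0364])), ([191.8, 213.3], 0.9, array([0.5686, 0.3696]))] [([183.4, 210.6], 0.93), ([430.9, 229.6], 0.2)]
filler_tub [] []
screw_box [] []
mix_tray [([242.0, 228.1], 0.64, array([0.5208, 0.2161]))] [([240.8, 223.9], 0.63)]
card [([432.5, 228.3], 0.96, array([ 0.5105, -0.3626]))] [([433.8, 231.1], 0.94), ([347.2, 236.8], 0.38)]
tape_measure [([251.5, 177.0], 0.78, array([0.6779, 0.1875]))] [([247.4, 175.9], 0.74)]
```

```bash
python3 - <<'E'
import cv2
a=cv2.imread('pics/top0.png')[110:290,140:520]; cv2.imwrite('pics/top0c.png',cv2.resize(a,None,fx=2.1,fy=2.1,interpolation=cv2.INTER_CUBIC))
a=cv2.imread('pics/scene0.png')[60:380,180:500]; cv2.imwrite('pics/scene0c.png',cv2.resize(a,None,fx=1.87,fy=1.87,interpolation=cv2.INTER_CUBIC))
E
```

```text
(no output)
```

View pics/top0c.png

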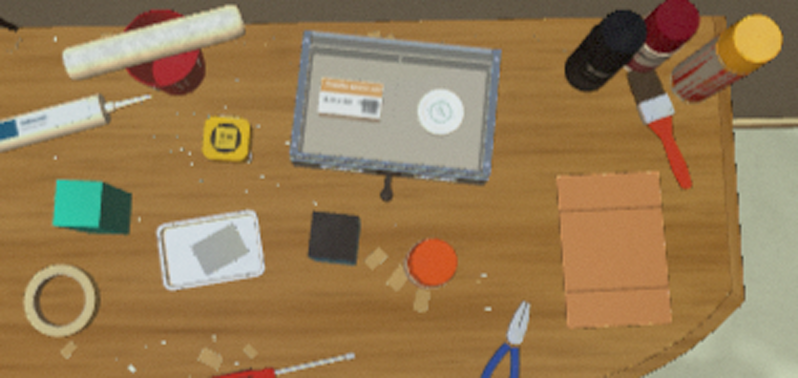

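View pics/scene0c.png

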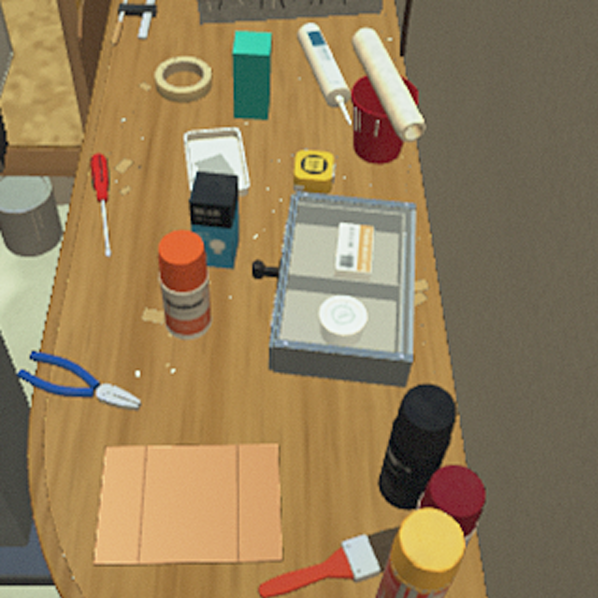

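The blue/black box stands left of the knob, at scene crop (215,220). The turquoise box at (252,75) is the look-alike. The orange-capped can is at (185,285), while the black, red and yellow cans at the right rear are decoys. The tub is in the right compartment (top crop 440,110) and the screw box is in the left.

```bash
cat >> h.py <<'E'
def plan(target,yaw,s=None):
    """shift in tool axes after turning to yaw; turn about tool z (down)"""
    s=s or robot.observe(); d=np.array(target)-s['tool_pos']; c,n=np.cos(yaw),np.sin(yaw)
    print('turn',round(-(yaw-s['tool_rot'][2]),3),'shift after turn',np.round([c*d[0]+n*d[1], n*d[0]-c*d[1], -d[2]],4))
E
python3 - <<'E'
from h import *
p=robot.read_camera('top'); f=lambda x,y:(x/2.1+140,y/2.1+110)
C=[at(p,f(*q),.07) for q in [(307,33),(499,50),(490,180),(291,163)]]; print(C,'mid',np.mean(C,axis=0))
print('knob',at(p,f(387,195),.06),at(p,(323.7,203.6),.048))
print('box top',[at(p,f(*q),.14) for q in [(312,211),(359,214),(357,265),(308,260)]])
print('can top',at(p,f(433,262),.165))
print('tub',at(p,f(440,111),.05))
print('card',[at(p,f(*q),.004) for q in [(557,177),(660,171),(671,322),(568,327)]])
print('tray',[at(p,f(*q),.02) for q in [(157,227),(256,211),(265,270),(168,290)]])
plan([.5,-.03,.40],-.1)
E
```

```text
[array([0.8175, 0.0741, 0.07  ]), array([ 0.7882, -0.1954,  0.07  ]), array([ 0.6044, -0.1766,  0.07  ]), array([0.6328, 0.0977, 0.07  ])] mid [ 0.710725 -0.05005   0.07    ]
knob [ 0.5871 -0.0344  0.06  ] [ 0.5863 -0.0328  0.048 ]
box top [array([0.5591, 0.0645, 0.14  ]), array([0.5542, 0.0038, 0.14  ]), array([0.4886, 0.0074, 0.14  ]), array([0.496 , 0.0701, 0.14  ])]
can top [ 0.49   -0.0884  0.165 ]
tub [ 0.7066 -0.1119  0.05  ]
card [array([ 0.6155, -0.2835,  0.004 ]), array([ 0.6218, -0.4338,  0.004 ]), array([ 0.4042, -0.4371,  0.004 ]), array([ 0.3996, -0.2899,  0.004 ])]
tray [array([0.5512, 0.2943, 0.02  ]), array([0.5717, 0.1528, 0.02  ]), array([0.4874, 0.1401, 0.02  ]), array([0.4615, 0.2776, 0.02  ])]
turn 0.551 shift after turn [ 0.2257 -0.4674 -0.1563]
```

>>> carry_out:
  commands:
    - [[0,0,-0.05],0.187,1]
    - [[0,0,-0.05],0.187,1]
    - [[0,0,-0.05],0.187,1]
    - [[0.0226,-0.0467,0],0,1]
    - [[0.0226,-0.0467,0],0,1]
    - [[0.0226,-0.0467,0],0,1]
    - [[0.0226,-0.0467,0],0,1]
    - [[0.0226,-0.0467,0],0,1]
    - [[0.0226,-0.0467,0],0,1]
    - [[0.0226,-0.0467,0],0,1]
    - [[0.0226,-0.0467,0],0,1]
    - [[0.0226,-0.0467,0],0,1]
    - [[0.0226,-0.0467,0],0,1]
    - [[0,0,0],0,1]
  newtons: 20

```text
time: 3.7
tool_pos: [0.5057, -0.0304, 0.3932]
tool_rot: [-3.141, 0.001, -0.105]
contact_force: [-0.5, 0.2, 0.6]
opening: 0.0919
grip_force: 0.0
```

```bash
python3 - <<'E'
from h import *
s=robot.observe(); p=robot.read_camera('wrist'); save(p,'w1'); print(s['time'],s['tool_pos'],s['tool_rot'],s['contact_force'])
wristview(p,s); print(np.linalg.inv(p['view']).round(3).tolist(),p['fx'],p.keys())
Z=dict(drawer_knob=.048)
for n in ('drawer_knob','spray_can','bulb_box','filler_tub','mix_tray','unit'):
    print(n,[(np.round(d['at'],1).tolist(),round(d['p'],2),at(p,d['at'],Z.get(n,0))) for d in robot.tip_of(p,n)[:3]])
E
```

```text
3.7 [ 0.50574804 -0.03042748  0.39315127] [-3.14087793e+00  6.30083816e-04 -1.05397748e-01] [-0.49434577  0.16781595  0.62612594]
[[-0.105, 0.945, 0.308, 0.59], [-0.994, -0.1, -0.033, -0.04], [-0.0, -0.31, 0.951, 0.534], [0.0, 0.0, 0.0, 1.0]] 278.83864666627943 dict_keys(['pixels', 'fx', 'fy', 'cx', 'cy', 'T_tool_cam', 'shot', 'view'])
drawer_knob [([319.0, 111.2], 0.58, array([ 0.5937, -0.0327,  0.048 ]))]
spray_can [([355.0, 163.7], 0.72, array([ 0.4916, -0.0904,  0.    ]))]
bulb_box [([286.7, 152.0], 0.9, array([0.5275, 0.037 , 0.    ]))]
filler_tub []
mix_tray [([195.2, 169.7], 0.88, array([0.5124, 0.2182, 0.    ]))]
unit [([324.0, 31.6], 0.75, array([ 0.719 , -0.0543,  0.    ]))]
```

View pics/w1.png

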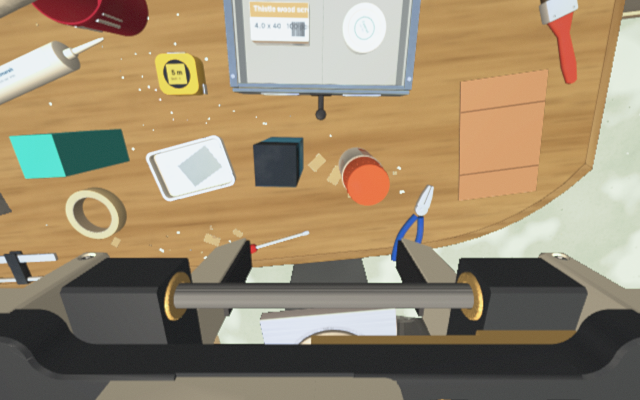

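The wrist view shows the box at (278,162), the can at (365,177), the knob at (320,113), the tub at (364,27), the tray at (191,168) and the card at (503,135). Next is one enlarged crop to confirm the box and can and read their corners.

```bash
python3 - <<'E'
import cv2
a=cv2.imread('pics/w1.png')[85:215,240:400]; cv2.imwrite('pics/w1c.png',cv2.resize(a,None,fx=4.6,fy=4.6,interpolation=cv2.INTER_CUBIC))
E
```

```text
(no output)
```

View pics/w1c.png

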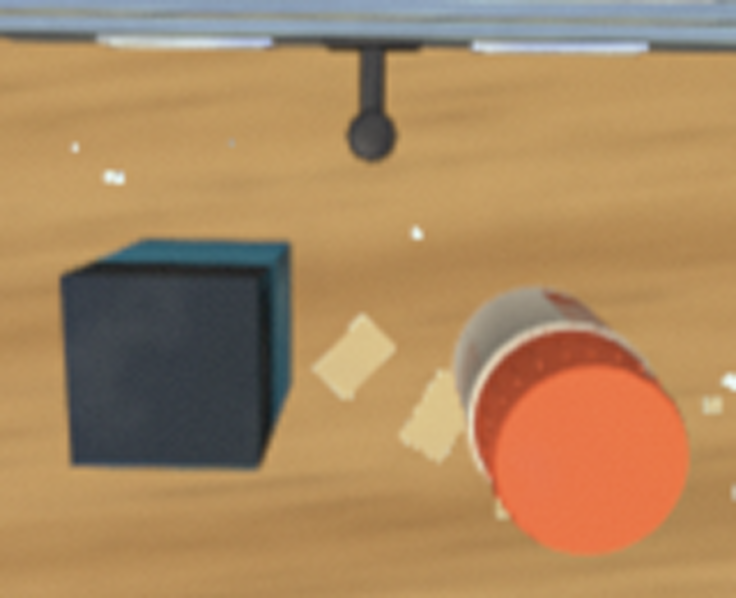

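```bash
python3 - <<'E'
from h import *
s=robot.observe(); p=robot.read_camera('wrist'); wristview(p,s); t=robot.read_camera('top'); f=lambda x,y:(x/4.6+240-.4,y/4.6+85-.4)
C=np.array([at(p,f(*q),.14) for q in [(62,275),(257,273),(260,467),(71,465)]]); m=C.mean(0); print('box',C.tolist(),m)
X=(C[0]+C[1]-C[2]-C[3])/2; Y=(C[0]+C[3]-C[1]-C[2])/2; print(X,Y,np.arctan2(X[1],X[0]),np.arctan2(-Y[0],Y[1]))
c=at(p,f(592,460),.165); k=at(p,f(371,135),.06)
print('can',c,at(p,f(495,460),.165),at(p,f(689,460),.165),'knob',k)
F=np.array([at(p,f(*q),.065) for q in [(100,38),(648,47)]]);print('front',F,np.arctan2(-(F[0]-F[1])[0],(F[0]-F[1])[1]))
print('in top: box',proj(t,m),'can',proj(t,c),'knob',proj(t,k))
E
```

```text
box [[0.5586, 0.0576, 0.14], [0.5525, -0.0011, 0.14], [0.4926, 0.0066, 0.14], [0.4999, 0.066, 0.14]] [0.5259   0.032275 0.14    ]
[ 0.0593  -0.00805  0.     ] [0.0067  0.05905 0.     ] -0.13492564444394917 -0.11297998945778938
can [ 0.4897 -0.0948  0.165 ] [ 0.493  -0.0662  0.165 ] [ 0.4865 -0.1233  0.165 ] knob [ 0.5881 -0.0392  0.06  ]
front [[ 0.6297  0.049   0.065 ]
 [ 0.606  -0.1366  0.065 ]] -0.12700662903473545
in top: box [np.float64(300.6), np.float64(222.5)] can [np.float64(348.6), np.float64(234.8)] knob [np.float64(325.9), np.float64(202.5)]
```

```bash
python3 - <<'E'
from h import *
s=robot.observe(); p=robot.read_camera('wrist'); wristview(p,s)
from scipy.spatial.transform import Rotation as Ro
R=Ro.from_euler('xyz',s['tool_rot']).as_matrix()
print([proj(p,s['tool_pos']+R@np.array([0,y,.017])) for y in (-.046,0,.046)])
plan([.490,-.0915,.23],-.12)
q=robot.read_camera('scene'); g=lambda P:[round((a-b)*1.87,0) for a,b in zip(proj(q,P),(180,60))]
for dy in (0,.0045): print('knob',g([.5875,-.0392+dy,.06]),'canL/R/top',g([.49,-.0948+dy,.165]),'box corners',[g([a,b+dy,.14]) for a,b in [(.5586,.0576),(.5525,-.0011),(.4926,.0066),(.4999,.066)]])
E
```

```text
[[np.float64(250.3), np.float64(253.9)], [np.float64(323.0), np.float64(253.9)], [np.float64(395.7), np.float64(253.9)]]
turn 0.009 shift after turn [-0.0075  0.0589  0.1639]
knob [np.float64(257.0), np.float64(267.0)] canL/R/top [np.float64(180.0), np.float64(248.0)] box corners [[np.float64(237.0), np.float64(177.0)], [np.float64(232.0), np.float64(208.0)], [np.float64(188.0), np.float64(203.0)], [np.float64(196.0), np.float64(172.0)]]
knob [np.float64(257.0), np.float64(264.0)] canL/R/top [np.float64(180.0), np.float64(246.0)] box corners [[np.float64(238.0), np.float64(175.0)], [np.float64(232.0), np.float64(206.0)], [np.float64(189.0), np.float64(201.0)], [np.float64(196.0), np.float64(170.0)]]
```

>>> carry_out:
  commands:
    - [[-0.0025,0.02,0.04],0.009,1]
    - [[-0.0025,0.02,0.04],0,1]
    - [[-0.0025,0.019,0.04],0,1]
    - [[0,0,0.04],0,1]
    - [[0,0,0],0,1]
    - [[0,0,0],0,1]

```text
time: 5.0
tool_pos: [0.4913, -0.0912, 0.2353]
tool_rot: [3.141, -0.002, -0.119]
contact_force: [-0.2, -0.6, 1.3]
opening: 0.0919
grip_force: 0.0
```

```bash
python3 - <<'E'
from h import *
s=robot.observe(); p=robot.read_camera('wrist'); save(p,'w2'); print(s['time'],s['tool_pos'],s['tool_rot'])
E
```

```text
5.0 [ 0.49130531 -0.09118245  0.23532121] [ 3.14107265e+00 -2.32528726e-03 -1.19053930e-01]
```

View pics/w2.png

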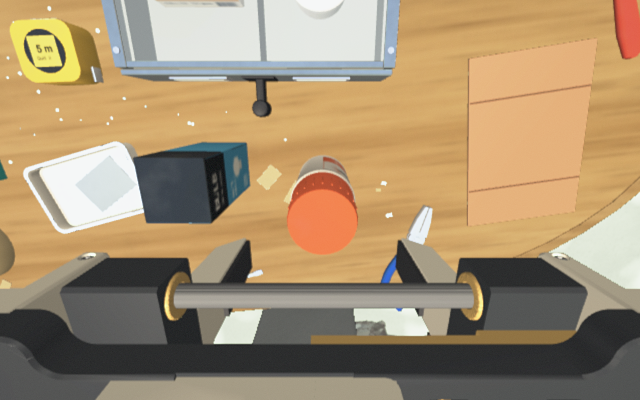

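The cap disc centre is at (322.5,220), on the tool's centre line. The knob is at (262,108).

```bash
python3 - <<'E'
from h import *
s=robot.observe(); p=robot.read_camera('wrist'); wristview(p,s)
a=p['pixels'].astype(int); m=((a[:,:,0]>215)&(a[:,:,1]<140)&(a[:,:,2]<100)).astype(np.uint8)
n,l,st,ce=cv2.connectedComponentsWithStats(m); i=1+st[1:,4].argmax(); print(st[i],ce[i]); c=ce[i]
print('can',at(p,c,.165),at(p,(c[0]-st[i,2]/2,c[1]),.165),at(p,(c[0]+st[i,2]/2,c[1]),.165))
print('knob',at(p,(262,105),.06)); print('edge',at(p,(120,75),.065),at(p,(395,73),.065))
c=at(p,c,.165); plan([c[0],c[1],.133],-.12)
E
```

```text
[ 287  189   70   65 3545] [321.70493653 221.20705219]
can [ 0.4929 -0.0903  0.165 ] [ 0.4963 -0.062   0.165 ] [ 0.4895 -0.1186  0.165 ]
knob [ 0.5923 -0.0375  0.06  ]
edge [0.6376 0.1002 0.065 ] [ 0.6062 -0.179   0.065 ]
turn 0.001 shift after turn [ 0.0013 -0.001   0.1026]
```

>>> carry_out:
  commands:
    - [[0.0003,-0.0015,0.05],0,1]
    - [[0,0,0.05],0,1]
    - [[0,0,0],0,1]
    - [[0,0,0],0,0]
    - [[0,0,0],0,0]
    - [[0,0,0],0,0]
    - [[0,0,0],0,0]
    - [[0,0,0],0,0]
  newtons: 20

```text
time: 6.1
tool_pos: [0.4916, -0.0898, 0.1349]
tool_rot: [3.141, -0.002, -0.119]
contact_force: [-1.3, -0.6, 7.5]
opening: 0.0631
grip_force: 20.0
```

```bash
python3 - <<'E'
from h import *
s=robot.observe(); print(s['time'],s['tool_pos'],s['tool_rot'],s['opening'],s['grip_force'],s['contact_force'])
# card frame
w=robot.read_camera('top'); f=lambda x,y:(x/2.1+140,y/2.1+110)
C=np.array([at(w,f(*q),.004) for q in [(557,177),(660,171),(671,322),(568,327)]]); m=C.mean(0); X=(C[0]+C[1]-C[2]-C[3])/2; X/=np.linalg.norm(X)
print('card',m,np.arctan2(X[1],X[0])); 
for k in (-.053,.053): plan((m+k*X)[:2].tolist()+[s['tool_pos'][2]+.05],-.12); print((m+k*X))
E
```

```text
6.1 [ 0.49164124 -0.08984734  0.13493483] [ 3.14093126e+00 -2.39196746e-03 -1.19198574e-01] 0.06311581519783463 19.99659687280655 [-1.25729486 -0.63960188  7.53378992]
card [ 0.510275 -0.361075  0.004   ] 0.02237227589874629
turn 0.001 shift after turn [-0.0015  0.2745 -0.05  ]
[ 0.45728826 -0.36226063  0.004     ]
turn 0.001 shift after turn [ 0.1034  0.2595 -0.05  ]
[ 0.56326174 -0.35988937  0.004     ]
```

>>> carry_out:
  commands:
    - [[0,0,-0.025],0,0]
    - [[0,0,-0.025],0,0]
    - [[0,0.03,0],0,0]
    - [[0,0.05,0],0,0]
    - [[0,0.055,0],0,0]
    - [[0,0.055,0],0,0]
    - [[0,0.055,0],0,0]
    - [[0,0.03,0],0,0]
    - [[0,0,0],0,0]
    - [[0,0,0.02],0,0]
    - [[0,0,0.015],0,0]
    - [[0,0,0.01],0,0]
    - [[0,0,0],0,0]

```text
time: 7.78
tool_pos: [0.4585, -0.362, 0.1386]
tool_rot: [-3.141, 0.0, -0.118]
contact_force: [0.5, 0.2, -3.2]
opening: 0.0637
grip_force: 20.0
```

```bash
python3 - <<'E'
from h import *
s=robot.observe(); print(s['time'],s['tool_pos'],s['tool_rot'],s['opening'],s['grip_force'],s['contact_force'],s['torque'])
E
```

```text
7.775 [ 0.45846861 -0.36204955  0.13860077] [-3.14147107e+00  7.79519386e-05 -1.18493510e-01] 0.06369488742825664 19.998722970485687 [ 0.47265867  0.17305251 -3.20121005] [ 0.05390991  0.05508014 -0.02348497]
```

>>> carry_out:
  commands:
    - [[0,0,0.001],0,0]
    - [[0,0,0],0,1]
    - [[0,0,0],0,1]
    - [[0,0,0],0,1]
    - [[0,0,-0.03],0,1]
    - [[0,0,-0.04],0,1]
    - [[0,0,-0.04],0,1]
    - [[0.003,-0.05,0],-0.003,1]
    - [[0.003,-0.0505,0],0,1]
    - [[0.003,-0.0505,0],0,1]
    - [[0.003,-0.0505,0],0,1]
    - [[0.003,-0.0505,0],0,1]
    - [[0.003,-0.0505,0],0,1]
    - [[0.003,-0.0505,0],0,1]
    - [[0,-0.05,0],0,1]
    - [[0,0,0.03],0,1]
    - [[0,0,0],0,1]
    - [[0,0,0],0,1]

```text
time: 10.02
tool_pos: [0.5264, 0.0347, 0.2185]
tool_rot: [3.141, -0.001, -0.117]
contact_force: [0.1, 0.2, 0.0]
opening: 0.092
grip_force: 0.0
```

```bash
python3 - <<'E'
from h import *
s=robot.observe(); p=robot.read_camera('wrist'); wristview(p,s); print(s['time'],s['tool_pos'],s['tool_rot'])
a=p['pixels'][80:280,180:460,::-1]; cv2.imwrite('pics/w3.png',cv2.resize(a,None,fx=2.8,fy=2.8,interpolation=cv2.INTER_CUBIC))
E
```

```text
10.025 [0.52635531 0.03471549 0.21854036] [ 3.14147864e+00 -9.69402254e-04 -1.17007984e-01]
```

View pics/w3.png

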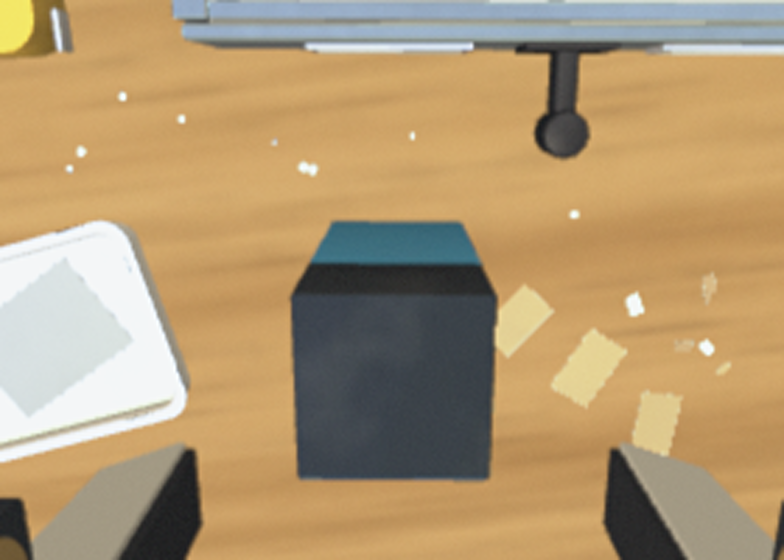

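```bash
python3 - <<'E'
from h import *
s=robot.observe(); p=robot.read_camera('wrist'); wristview(p,s); f=lambda x,y:(x/2.8+180-.3,y/2.8+80-.3)
C=np.array([at(p,f(*q),.14) for q in [(292,298),(497,296),(490,480),(298,477)]]); m=C.mean(0); print(C.tolist(),m)
X=(C[0]+C[1]-C[2]-C[3])/2; Y=(C[0]+C[3]-C[1]-C[2])/2; print(np.linalg.norm(X),np.linalg.norm(Y),np.arctan2(X[1],X[0]),np.arctan2(-Y[0],Y[1]))
F=[at(p,f(*q),.065) for q in [(190,38),(784,52)]]; print('front',F,np.arctan2(-(F[0]-F[1])[0],(F[0]-F[1])[1]))
print('knob',at(p,f(564,130),.061)); plan([m[0],m[1],.113],-.117)
E
```

```text
[[0.5585, 0.0627, 0.14], [0.5522, 0.0037, 0.14], [0.4933, 0.0106, 0.14], [0.5014, 0.0701, 0.14]] [0.52635  0.036775 0.14    ]
0.058439049444699215 0.05968586516085696 -0.1226570231338964 -0.12092608030445753
front [array([0.6381, 0.0963, 0.065 ]), array([ 0.609 , -0.1114,  0.065 ])] -0.13919982581121879
knob [ 0.5913 -0.0335  0.061 ]
turn -0.0 shift after turn [-0.0005 -0.0022  0.1058]
```

>>> carry_out:
  commands:
    - [[0,-0.0015,0.05],0.003,1]
    - [[0,0,0.055],0,1]
    - [[0,0,0],0,1]
    - [[0,0,0],0,0]
    - [[0,0,0],0,0]
    - [[0,0,0],0,0]
    - [[0,0,0],0,0]
    - [[0,0,0],0,0]
  newtons: 12

```text
time: 11.12
tool_pos: [0.5268, 0.0369, 0.1137]
tool_rot: [-3.141, -0.002, -0.119]
contact_force: [-0.4, 1.2, 7.0]
opening: 0.0598
grip_force: 12.0
```

```bash
python3 - <<'E'
from h import *
s=robot.observe(); print(s['time'],s['tool_pos'],s['tool_rot'],s['opening'],s['grip_force'],s['contact_force'])
plan([.5645,-.3605,s['tool_pos'][2]+.004],-.12)
E
```

```text
11.125 [0.52677341 0.03689144 0.11369063] [-3.14127051e+00 -2.03737771e-03 -1.19210229e-01] 0.059797880727187135 11.992253959178925 [-0.39762536  1.17645891  7.00447344]
turn 0.001 shift after turn [ 0.085  0.39  -0.004]
```

>>> carry_out:
  commands:
    - [[0,0,-0.025],0,0]
    - [[0,0,-0.05],0,0]
    - [[0.0085,0.039,0],0,0]
    - [[0.0085,0.039,0],0,0]
    - [[0.0085,0.039,0],0,0]
    - [[0.0085,0.039,0],0,0]
    - [[0.0085,0.039,0],0,0]
    - [[0.0085,0.039,0],0,0]
    - [[0.0085,0.039,0],0,0]
    - [[0.0085,0.039,0],0,0]
    - [[0.0085,0.039,0],0,0]
    - [[0.0085,0.039,0],0,0]
    - [[0,0,0],0,0]
    - [[0,0,0.04],0,0]
    - [[0,0,0.02],0,0]
    - [[0,0,0.01],0,0]
    - [[0,0,0],0,0]

```text
time: 13.25
tool_pos: [0.5643, -0.3598, 0.1179]
tool_rot: [-3.141, 0.0, -0.118]
contact_force: [0.9, -0.5, -1.2]
opening: 0.06
grip_force: 12.0
```

```bash
python3 - <<'E'
from h import *
s=robot.observe(); print(s['time'],s['tool_pos'],s['tool_rot'],s['opening'],s['grip_force'],s['contact_force'])
p=robot.read_camera('scene'); save(p,'s2'); a=p['pixels'][60:380,180:500,::-1]; cv2.imwrite('pics/s2.png',cv2.resize(a,None,fx=1.8,fy=1.8))
E
```

```text
13.25 [ 0.56434644 -0.35977975  0.11785353] [-3.14132152e+00  1.43078931e-04 -1.18479479e-01] 0.05998028466654468 11.99913740158081 [ 0.93668952 -0.4699044  -1.16842173]
```

View pics/s2.png

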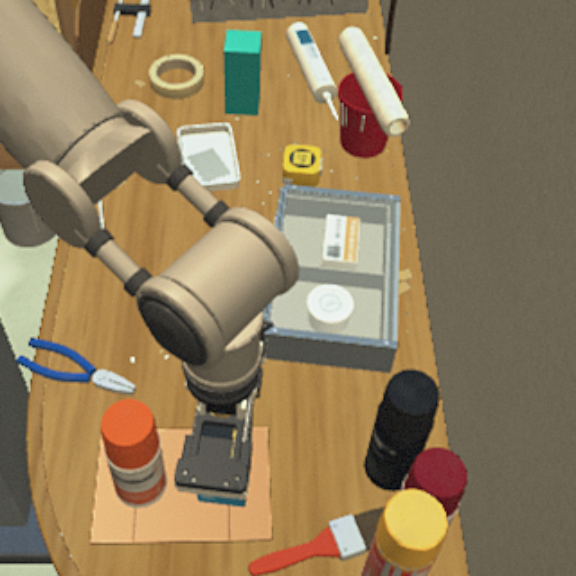

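>>> carry_out:
  commands:
    - [[0,0,0.001],0,0]
    - [[0,0,0],0,1]
    - [[0,0,0],0,1]
    - [[0,0,0],0,1]
    - [[0,0,-0.03],0,1]
    - [[0,0,-0.06],0,1]
    - [[-0.002,-0.0465,0],0,1]
    - [[-0.002,-0.0465,0],0,1]
    - [[-0.002,-0.0465,0],0,1]
    - [[-0.002,-0.0465,0],0,1]
    - [[-0.002,-0.0465,0],0,1]
    - [[-0.002,-0.0465,0],0,1]
    - [[-0.0015,-0.0465,0],0,1]
    - [[0,0,0],0,1]
    - [[0,0,0.05],0,1]
    - [[0,0,0],0,1]

```text
time: 15.3
tool_pos: [0.5871, -0.0363, 0.1536]
tool_rot: [-3.141, 0.008, -0.12]
contact_force: [-0.8, 0.3, -0.1]
opening: 0.0918
grip_force: 0.0
```

```bash
python3 - <<'E'
from h import *
s=robot.observe(); p=robot.read_camera('wrist'); wristview(p,s); print(s['time'],s['tool_pos'],s['tool_rot'])
for d in robot.tip_of(p,'drawer_knob')[:2]: print(d['at'],d['p'],at(p,d['at'],.048))
for d in robot.tip_of(p,'filler_tub')[:2]: print(d['at'],d['p'],at(p,d['at'],.011))
a=p['pixels'][:,:,::-1]; cv2.imwrite('pics/w4.png',a)
E
```

```text
15.3 [ 0.58711642 -0.03627539  0.15361708] [-3.14143139  0.00783264 -0.11987923]
[319.6, 203.6] 0.86 [ 0.5914 -0.0335  0.048 ]
```

View pics/w4.png

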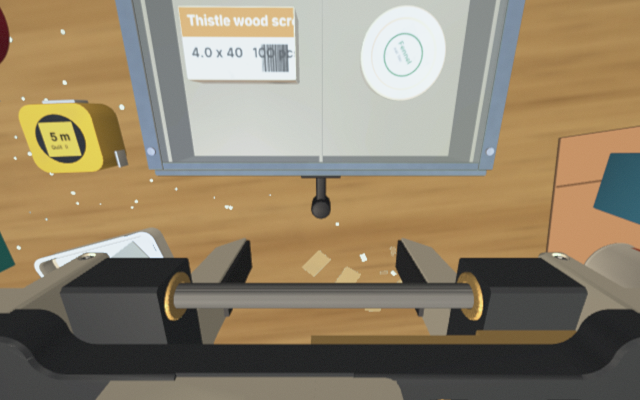

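>>> carry_out:
  commands:
    - [[0.0035,0,0.05],0,1]
    - [[0,0,0.057],0,1]
    - [[0,0,0],0,1]
    - [[0,0,0],0,0]
    - [[0,0,0],0,0]
    - [[0,0,0],0,0]
    - [[0,0,0],0,0]
    - [[0,0,0],0,0]
    - [[0,0,0],0,0]
    - [[0,0,0],0,0]
    - [[-0.01,0,0],0,0]
    - [[-0.015,0,0],0,0]
    - [[-0.025,0,0],0,0]
    - [[-0.025,0,0],0,0]
    - [[-0.025,0,0],0,0]
    - [[-0.02,0,0],0,0]
    - [[-0.015,0,0],0,0]
    - [[-0.008,0,0],0,0]
    - [[0,0,0],0,0]
  newtons: 15

```text
time: 17.82
tool_pos: [0.4494, -0.0171, 0.0497]
tool_rot: [-3.139, 0.002, -0.12]
contact_force: [0.3, 13.0, 0.6]
opening: 0.0176
grip_force: 15.0
```

```bash
python3 - <<'E'
from h import *
s=robot.observe(); p=robot.read_camera('wrist'); save(p,'w5'); wristview(p,s); print(s['time'],s['tool_pos'],s['tool_rot'],s['opening'],s['contact_force'])
for d in robot.tip_of(p,'filler_tub')[:2]: print(d['at'],d['p'],at(p,d['at'],.011))
for d in robot.find_in(p,'filler_tub')[:2]: print(d['at'],d['p'],at(p,d['at'],.04))
E
```

```text
17.825 [ 0.44936712 -0.01714329  0.0496743 ] [-3.13899479e+00  2.00621835e-03 -1.19939501e-01] 0.01756646136604939 [ 0.26686779 12.96558288  0.61157546]
[437.8, 39.7] 0.64 [ 0.5649 -0.0966  0.011 ]
[461.9, 40.7] 0.85 [ 0.558  -0.0968  0.04  ]
```

View pics/w5.png

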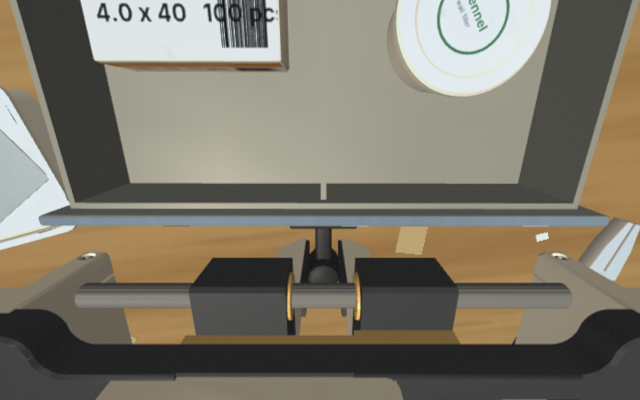

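Drawer is out about 0.143 m. Next: release the knob, rise and hover over the tub lid, seen at about (470,35).

>>> carry_out:
  commands:
    - [[0,0,0],0,0.6]
    - [[0,0,0],0,0.6]
    - [[0,0,0],0,0.6]
    - [[0,0,-0.04],0,0.8]
    - [[0,0,-0.055],0,0.8]
    - [[0,0,-0.055],0,0.8]
    - [[0.03,0.016,0],0,0.8]
    - [[0.03,0.016,0],0,0.8]
    - [[0.03,0.016,0],0,0.8]
    - [[0.0316,0.0169,0],0,0.8]
    - [[0,0,0],0,0.8]
    - [[0,0,0],0,0.8]

```text
time: 19.48
tool_pos: [0.5632, -0.0979, 0.1992]
tool_rot: [-3.141, 0.002, -0.119]
contact_force: [-1.0, 0.5, -0.8]
opening: 0.0732
grip_force: 0.0
```

```bash
python3 - <<'E'
from h import *
s=robot.observe(); p=robot.read_camera('wrist'); save(p,'w6'); wristview(p,s); print(s['time'],s['tool_pos'],s['tool_rot'],s['opening'])
for d in robot.tip_of(p,'filler_tub')[:2]: print(d['at'],d['p'],at(p,d['at'],.011))
E
```

```text
19.475 [ 0.56317198 -0.09788624  0.19924314] [-3.14129939e+00  1.53195744e-03 -1.19485384e-01] 0.07322282638254583
[322.9, 183.4] 0.87 [ 0.5667 -0.098   0.011 ]
```

View pics/w6.png

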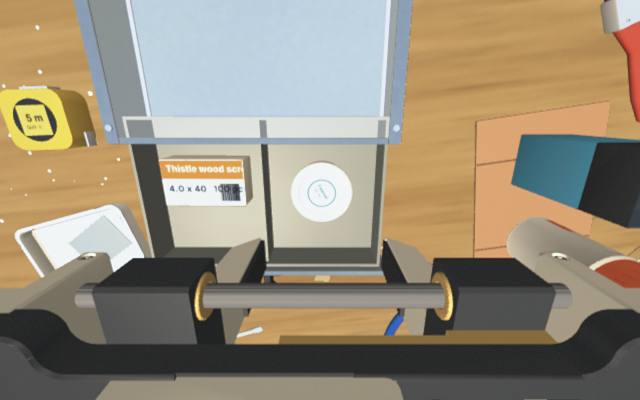

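```bash
python3 - <<'E'
from h import *
s=robot.observe(); p=robot.read_camera('wrist'); wristview(p,s); print(s['qpos'].round(2))
a=p['pixels'].astype(int); m=(a.min(2)>215).astype(np.uint8); m[:155]=0;m[235:]=0;m[:,:282]=0;m[:,362:]=0
n,l,st,ce=cv2.connectedComponentsWithStats(m); i=1+st[1:,4].argmax(); print(st[i],ce[i])
b=st[i]; c=(b[0]+b[2]/2-.5,b[1]+b[3]/2-.5); print(at(p,c,.052),at(p,(b[0],c[1]),.052),at(p,(b[0]+b[2],c[1]),.052))
print('divider/wall/frontrim/case',at(p,(270,192),.054),at(p,(381,192),.054),at(p,(321,262),.054),at(p,(321,140),.07))
print('divider rear check tray net',[(d['at'],at(p,d['at'],0)) for d in robot.tip_of(p,'mix_tray')[:1]])
plan([*at(p,c,.052)[:2],.047],-.12+.785)
E
```

```text
[-0.31  0.46  1.46 -0.    1.22  1.38]
[ 291  163   61   59 2161] [321.24571957 191.81536326]
[ 0.5676 -0.0958  0.052 ] [ 0.5714 -0.0638  0.052 ] [ 0.5636 -0.1289  0.052 ]
divider/wall/frontrim/case [ 0.5746 -0.0419  0.054 ] [ 0.5606 -0.1594  0.054 ] [ 0.4846 -0.0857  0.054 ] [ 0.6234 -0.1028  0.07  ]
divider rear check tray net [([94.6, 246.6], array([0.5136, 0.2194, 0.    ]))]
turn -0.784 shift after turn [0.0044 0.0011 0.153 ]
```

>>> carry_out:
  commands:
    - [[0,0,0],-0.157,0.88]
    - [[0,0,0],-0.157,0.88]
    - [[0,0,0],-0.157,0.88]
    - [[0,0,0],-0.157,0.88]
    - [[0,0,0],-0.157,0.88]
    - [[0.0042,0.001,0.05],0,0.88]
    - [[0,0,0.03],0,0.88]
    - [[0,0,0],0,0.88]
  newtons: 12

```text
time: 20.68
tool_pos: [0.5662, -0.0956, 0.1179]
tool_rot: [-3.138, 0.003, 0.666]
contact_force: [0.6, -0.0, 0.2]
opening: 0.0809
grip_force: 0.0
```

```bash
python3 - <<'E'
from h import *
s=robot.observe(); print(s['time'],s['tool_pos'],s['tool_rot'],s['opening'])
plan([.5675,-.096,.047],.666)
E
```

```text
20.675 [ 0.56622064 -0.09555076  0.11789125] [-3.13754049e+00  2.92228748e-03  6.66242511e-01] 0.08089938174179208
turn 0.0 shift after turn [0.0007 0.0011 0.0709]
```

>>> carry_out:
  commands:
    - [[0.0007,0.001,0.035],0,0.88]
    - [[0,0,0.025],0,0.88]
    - [[0,0,0.01],0,0.88]
    - [[0,0,0],0,0.88]
    - [[0,0,0],0,0]
    - [[0,0,0],0,0]
    - [[0,0,0],0,0]
    - [[0,0,0],0,0]
    - [[0,0,-0.02],0,0]
    - [[0,0,-0.05],0,0]
    - [[0,0,-0.055],0,0]
    - [[0,0,0],0,0]

```text
time: 22.18
tool_pos: [0.5715, -0.0975, 0.1795]
tool_rot: [3.133, -0.005, 0.666]
contact_force: [0.2, -0.6, -1.4]
opening: 0.0641
grip_force: 12.0
```

```bash
python3 - <<'E'
from h import *
s=robot.observe(); print(s['time'],s['tool_pos'],s['tool_rot'],s['opening'],s['grip_force'],s['contact_force'])
plan([.500,.19,.20],.144)
E
```

```text
22.175 [ 0.57149877 -0.09746052  0.17954812] [ 3.13327154 -0.00544832  0.66591015] 0.06410123922683517 11.999942850961816 [ 0.23911639 -0.55710276 -1.36941775]
turn 0.522 shift after turn [-0.0295 -0.2947 -0.0205]
```

>>> carry_out:
  commands:
    - [[0,0,-0.005],0.174,0]
    - [[0,0,-0.005],0.174,0]
    - [[0,0,-0.01],0.174,0]
    - [[-0.009,-0.045,0],0,0]
    - [[-0.0096,-0.0455,0],0,0]
    - [[-0.0096,-0.0455,0],0,0]
    - [[-0.0096,-0.0455,0],0,0]
    - [[-0.0096,-0.0455,0],0,0]
    - [[-0.0096,-0.0455,0],0,0]
    - [[-0.0096,-0.0455,0],0,0]
    - [[0,0,0],0,0]
    - [[0,0,0],0,0]

```text
time: 23.68
tool_pos: [0.4574, 0.2081, 0.194]
tool_rot: [3.141, 0.001, 0.144]
contact_force: [0.4, 0.3, -1.3]
opening: 0.0638
grip_force: 12.0
```

```bash
python3 - <<'E'
from h import *
s=robot.observe(); p=robot.read_camera('wrist'); save(p,'w7'); wristview(p,s); print(s['time'],s['tool_pos'],s['tool_rot'],s['opening'])
for d in robot.tip_of(p,'mix_tray')[:2]: print(d['at'],d['p'],at(p,d['at'],.0))
E
```

```text
23.675 [0.45742832 0.2080707  0.19399701] [3.14080542e+00 1.04675386e-03 1.44425665e-01] 0.06376048260456901
[322.5, 133.4] 0.93 [0.5187 0.2175 0.    ]
```

View pics/w7.png

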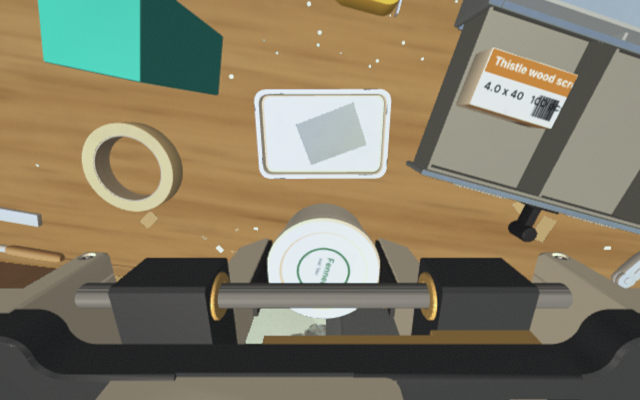

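```bash
python3 - <<'E'
from h import *
s=robot.observe(); p=robot.read_camera('wrist'); wristview(p,s)
C=np.array([at(p,q,.02) for q in [(255,89),(390,90),(388,179),(257,178)]]); m=C.mean(0); X=(C[0]+C[1]-C[2]-C[3])/2; Y=(C[0]+C[3]-C[1]-C[2])/2
print(C.tolist(),m,np.linalg.norm(X),np.linalg.norm(Y),np.arctan2(X[1],X[0]),np.arctan2(-Y[0],Y[1]))
F=np.array([at(p,q,.005) for q in [(269,102),(379,104),(377,168),(271,168)]]);print('floor',F.tolist(),F.mean(0))
z=s['tool_pos'][2]+.0045
for q in [(323.5,267),(267,267),(380,267),(323.5,217),(323.5,318)]: print('lid',at(p,q,z)-s['tool_pos'])
plan([m[0],m[1],.043],.144)
E
```

```text
[[0.5553, 0.2933, 0.02], [0.5744, 0.1531, 0.02], [0.4807, 0.1348, 0.02], [0.4604, 0.2847, 0.02]] [0.5177   0.216475 0.02    ] 0.0952543568557366 0.1463816672264666 0.14167435399170697 0.13498928563312584
floor [[0.5447, 0.2805, 0.005], [0.56, 0.159, 0.005], [0.489, 0.1467, 0.005], [0.4711, 0.2721, 0.005]] [0.5162   0.214575 0.005   ]
lid [0.00333208 0.00013069 0.00454505]
lid [-0.00106792  0.03113069  0.00454505]
lid [ 0.00783208 -0.03096931  0.00454505]
lid [0.03273208 0.00433069 0.00454505]
lid [-0.03066792 -0.00476931  0.00454505]
turn -0.002 shift after turn [ 0.0604 -0.0004  0.1514]
```

>>> carry_out:
  commands:
    - [[0.0295,0,0],0,0]
    - [[0.0295,0,0],0,0]
    - [[0,0,0.05],0,0]
    - [[0,0,0.05],0,0]
    - [[0,0,0.035],0,0]
    - [[0,0,0.014],0,0]
    - [[0,0,0],0,0]
    - [[0,0,0],0,0]

```text
time: 24.82
tool_pos: [0.5171, 0.217, 0.0471]
tool_rot: [-3.141, -0.003, 0.143]
contact_force: [0.5, 0.3, -1.8]
opening: 0.0636
grip_force: 12.0
```

```bash
python3 - <<'E'
from h import *
s=robot.observe(); print(s['time'],s['tool_pos'],s['tool_rot'],s['opening'],s['grip_force'],s['contact_force'],s['torque'])
E
```

```text
24.825 [0.51708666 0.21699039 0.04713399] [-3.14135320e+00 -2.70044908e-03  1.43418200e-01] 0.06362244779499214 11.999936566389806 [ 0.47185112  0.34975664 -1.80771196] [ 0.10199754 -0.00259366  0.00567997]
```

>>> carry_out:
  commands:
    - [[0,0,0.003],0,0]
    - [[0,0,0],0,0]
    - [[0,0,0],0,0]

```text
time: 25.2
tool_pos: [0.5162, 0.217, 0.0431]
tool_rot: [3.142, -0.001, 0.144]
contact_force: [-0.4, -0.3, 0.1]
opening: 0.0642
grip_force: 12.0
```

>>> carry_out:
  commands:
    - [[0,0,0.002],0,0]
    - [[0,0,0],0,0]
    - [[0,0,0],0,0]

```text
time: 25.58
tool_pos: [0.5166, 0.2169, 0.0424]
tool_rot: [3.141, -0.002, 0.144]
contact_force: [-2.1, -2.9, 11.1]
opening: 0.0637
grip_force: 12.0
```

>>> carry_out:
  commands:
    - [[0,0,-0.0015],0,0]
    - [[0,0,0],0,0.85]
    - [[0,0,0],0,0.85]
    - [[0,0,0],0,0.85]
    - [[0,0,-0.03],0,0.85]
    - [[0,0,-0.05],0,0.85]
    - [[0,0,-0.05],0,0.85]
    - [[-0.03,0,-0.02],0,0.85]
    - [[-0.03,0,0],0,0.85]
    - [[0,0,0],0,0.85]
    - [[0,0,0],0,0.85]

```text
time: 26.95
tool_pos: [0.4572, 0.2085, 0.1923]
tool_rot: [3.142, -0.001, 0.144]
contact_force: [-0.6, 0.4, -0.0]
opening: 0.0783
grip_force: 0.0
```

```bash
python3 - <<'E'
from h import *
s=robot.observe(); p=robot.read_camera('wrist'); save(p,'w8'); wristview(p,s); print(s['time'],s['tool_pos'],s['tool_rot'])
a=p['pixels'][40:220,200:640,::-1]; cv2.imwrite('pics/w8c.png',cv2.resize(a,None,fx=1.8,fy=1.8,interpolation=cv2.INTER_CUBIC))
k=[d for d in robot.tip_of(p,'drawer_knob')[:2]]; print([(d['at'],d['p'],at(p,d['at'],.048)) for d in k])
for d in robot.tip_of(p,'filler_tub')[:2]: print(d['at'],d['p'],at(p,d['at'],.005))
E
```

```text
26.95 [0.45715741 0.20847445 0.19227343] [ 3.14152080e+00 -7.86853563e-04  1.43875370e-01]
[([520.9, 231.0], 0.85, array([ 0.4494, -0.0147,  0.048 ]))]
[321.4, 138.1] 0.63 [0.5138 0.2186 0.005 ]
```

View pics/w8c.png

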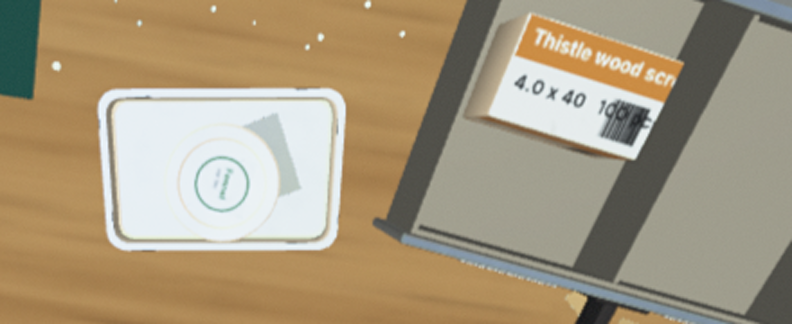

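```bash
python3 - <<'E'
from h import *
s=robot.observe(); p=robot.read_camera('wrist'); wristview(p,s); f=lambda x,y:(x/1.8+200-.2,y/1.8+40-.2)
for q in [(229,183),(178,183),(280,183),(229,124),(229,241)]: print(at(p,f(*q),.046))
plan([.4485,-.0155,.19],-.12)
E
```

```text
[0.5147 0.2126 0.046 ]
[0.5106 0.2409 0.046 ]
[0.5188 0.1843 0.046 ]
[0.5456 0.2172 0.046 ]
[0.4821 0.2078 0.046 ]
turn 0.264 shift after turn [0.0182 0.2233 0.0018]
```

>>> carry_out:
  commands:
    - [[0,0,0],0.132,0.85]
    - [[0,0,0],0.132,0.85]
    - [[0.0036,0.0447,0],0,0.85]
    - [[0.0036,0.0447,0],0,0.85]
    - [[0.0036,0.0447,0],0,0.85]
    - [[0.0036,0.0447,0],0,0.85]
    - [[0.0038,0.0445,0],0,0.85]
    - [[0,0,0.05],0,0.85]
    - [[0,0,0],0,0.85]
  newtons: 15

```text
time: 28.28
tool_pos: [0.4459, -0.0157, 0.1398]
tool_rot: [-3.141, 0.007, -0.122]
contact_force: [0.3, 0.4, 0.3]
opening: 0.0783
grip_force: 0.0
```

```bash
python3 - <<'E'
from h import *
s=robot.observe(); p=robot.read_camera('wrist'); wristview(p,s); print(s['time'],s['tool_pos'],s['tool_rot'])
for d in robot.tip_of(p,'drawer_knob')[:2]: print(d['at'],d['p'],at(p,d['at'],.048)); plan([*at(p,d['at'],.048)[:2],.047],-.12)
E
```

```text
28.275 [ 0.44587206 -0.01565642  0.13984703] [-3.14097705  0.00731293 -0.12162807]
[321.9, 206.9] 0.64 [ 0.4515 -0.0153  0.048 ]
turn 0.0 shift after turn [ 0.0032 -0.0005  0.0957]
```

>>> carry_out:
  commands:
    - [[0.003,0,0.05],0,0.85]
    - [[0,0,0.044],0,0.85]
    - [[0,0,0],0,0.85]
    - [[0,0,0],0,0]
    - [[0,0,0],0,0]
    - [[0,0,0],0,0]
    - [[0,0,0],0,0]
    - [[0,0,0],0,0]
    - [[0,0,0],0,0]
    - [[0.01,0,0],0,0]
    - [[0.02,0,0],0,0]
    - [[0.025,0,0],0,0]
    - [[0.025,0,0],0,0]
    - [[0.025,0,0],0,0]
    - [[0.02,0,0],0,0]
    - [[0.012,0,0],0,0]
    - [[0,0,0],0,0]

```text
time: 30.5
tool_pos: [0.5881, -0.0337, 0.0481]
tool_rot: [3.14, -0.001, -0.12]
contact_force: [0.7, -5.6, 0.2]
opening: 0.0177
grip_force: 15.0
```

```bash
python3 - <<'E'
from h import *
s=robot.observe(); print(s['time'],s['tool_pos'],s['tool_rot'],s['opening'],s['contact_force'])
E
```

```text
30.5 [ 0.5880813  -0.03368879  0.04806078] [ 3.13991463e+00 -1.39649492e-03 -1.20234046e-01] 0.017680459354652546 [ 0.65903204 -5.56858521  0.22591602]
```

Push in small steps until the stop shows in the force.

>>> carry_out:
  commands:
    - [[0.002,0,0],0,0]
    - [[0,0,0],0,0]
    - [[0,0,0],0,0]

```text
time: 30.88
tool_pos: [0.589, -0.0338, 0.0481]
tool_rot: [3.14, -0.0, -0.12]
contact_force: [-0.3, -5.5, -0.5]
opening: 0.0175
grip_force: 15.0
```

>>> carry_out:
  commands:
    - [[0.002,0,0],0,0]
    - [[0,0,0],0,0]
    - [[0,0,0],0,0]

```text
time: 31.25
tool_pos: [0.5908, -0.034, 0.0481]
tool_rot: [3.14, 0.0, -0.12]
contact_force: [-0.4, -4.9, 0.5]
opening: 0.0178
grip_force: 15.0
```

>>> carry_out:
  commands:
    - [[0.002,0,0],0,0]
    - [[0,0,0],0,0]
    - [[0,0,0],0,0]

```text
time: 31.62
tool_pos: [0.591, -0.034, 0.048]
tool_rot: [3.14, 0.004, -0.12]
contact_force: [-6.8, -5.5, 5.7]
opening: 0.0176
grip_force: 15.0
```

>>> carry_out:
  commands:
    - [[0.001,0,0],0,0]
    - [[0,0,0],0,0]
    - [[0,0,0],0,0.6]
    - [[0,0,0],0,0.6]
    - [[0,0,0],0,0.6]
    - [[0,0,-0.04],0,1]
    - [[0,0,-0.06],0,1]
    - [[0,0,-0.06],0,1]
    - [[0.0015,0.045,0],0,1]
    - [[0.0015,0.045,0],0,1]
    - [[0.0015,0.045,0],0,1]
    - [[0.0015,0.045,0],0,1]
    - [[0.0015,0.045,0],0,1]
    - [[0.0015,0.045,0],0,1]
    - [[0.0015,0.05,0],0,1]
    - [[0,0,0],0,1]
    - [[0,0,0],0,1]

```text
time: 33.75
tool_pos: [0.5659, -0.3516, 0.2078]
tool_rot: [-3.141, 0.0, -0.12]
contact_force: [-0.7, -0.2, -0.1]
opening: 0.0917
grip_force: 0.0
```

```bash
python3 - <<'E'
from h import *
s=robot.observe(); print(s['time'],s['tool_pos'],s['tool_rot'],s['opening']); plan([.5643,-.3598,.1175],-.119)
t=robot.read_camera('top'); a=t['pixels'][110:290,140:520,::-1]; cv2.imwrite('pics/top2.png',cv2.resize(a,None,fx=2.1,fy=2.1,interpolation=cv2.INTER_CUBIC))
E
```

```text
33.75 [ 0.5658615  -0.3515562   0.20783862] [-3.14072560e+00  4.84508447e-04 -1.20396472e-01] 0.09165627599108994
turn -0.001 shift after turn [-0.0006  0.0084  0.0903]
```

View pics/top2.png

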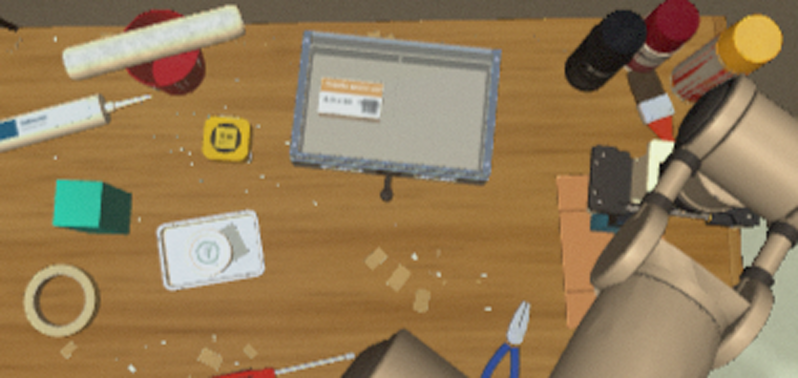

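The drawer is shut, with the knob again at (387,195). The tub is in the tray at (212,252) and the screws are still in the drawer. Next is the box.

>>> carry_out:
  commands:
    - [[-0.0006,0.0084,0.03],0,1]
    - [[0,0,0.04],0,1]
    - [[0,0,0.02],0,1]
    - [[0,0,0],0,1]
    - [[0,0,0],0,1]
  newtons: 12

```text
time: 34.42
tool_pos: [0.5652, -0.3599, 0.1197]
tool_rot: [3.141, -0.002, -0.119]
contact_force: [0.7, -0.4, 0.5]
opening: 0.0918
grip_force: 0.0
```

```bash
python3 - <<'E'
from h import *
s=robot.observe(); print(s['time'],s['tool_pos'],s['tool_rot']); plan([.5643,-.3598,.1175],-.119)
E
```

```text
34.425 [ 0.56519541 -0.35988318  0.119664  ] [ 3.14053143e+00 -1.79280952e-03 -1.18997377e-01]
turn 0.0 shift after turn [-0.0009  0.      0.0022]
```

>>> carry_out:
  commands:
    - [[-0.0007,0,0.002],0,1]
    - [[0,0,0],0,0]
    - [[0,0,0],0,0]
    - [[0,0,0],0,0]
    - [[0,0,0],0,0]
    - [[0,0,0],0,0]

```text
time: 35.17
tool_pos: [0.5636, -0.3604, 0.1163]
tool_rot: [3.141, -0.0, -0.12]
contact_force: [0.9, 0.4, 1.0]
opening: 0.0603
grip_force: 12.0
```

```bash
python3 - <<'E'
from h import *
s=robot.observe(); print(s['time'],s['tool_pos'],s['tool_rot'],s['opening']); plan([.5268,.0367,s['tool_pos'][2]-.004],-.119)
E
```

```text
35.175 [ 0.56356915 -0.36035906  0.1162556 ] [ 3.14146250e+00 -8.36569833e-05 -1.20302533e-01] 0.06027085072649465
turn -0.001 shift after turn [-0.0836 -0.3899  0.004 ]
```

>>> carry_out:
  commands:
    - [[0,0,-0.025],0,0]
    - [[0,0,-0.05],0,0]
    - [[-0.0085,-0.039,0],0,0]
    - [[-0.0085,-0.039,0],0,0]
    - [[-0.0085,-0.039,0],0,0]
    - [[-0.0085,-0.039,0],0,0]
    - [[-0.0085,-0.039,0],0,0]
    - [[-0.0085,-0.039,0],0,0]
    - [[-0.0085,-0.039,0],0,0]
    - [[-0.0085,-0.039,0],0,0]
    - [[-0.0085,-0.039,0],0,0]
    - [[-0.0075,-0.039,0],0,0]
    - [[0,0,0],0,0]
    - [[0,0,0.04],0,0]
    - [[0,0,0.025],0,0]
    - [[0,0,0.01],0,0]
    - [[0,0,0],0,0]
    - [[0,0,0],0,0]

```text
time: 37.42
tool_pos: [0.5277, 0.0367, 0.1173]
tool_rot: [3.142, -0.002, -0.121]
contact_force: [-0.0, -0.1, -0.9]
opening: 0.0601
grip_force: 12.0
```

```bash
python3 - <<'E'
from h import *
s=robot.observe(); print(s['time'],s['tool_pos'],s['tool_rot'],s['opening'],s['contact_force']); plan([.5268,.0367,.1135],-.119)
E
```

```text
37.425 [0.52773146 0.03665985 0.11725182] [ 3.14155547e+00 -2.06009486e-03 -1.20523463e-01] 0.06011948020918116 [-0.00799363 -0.10530905 -0.90782852]
turn -0.002 shift after turn [-0.0009  0.0001  0.0038]
```

>>> carry_out:
  commands:
    - [[-0.0008,0,0.003],-0.001,0]
    - [[0,0,0],0,0]
    - [[0,0,0],0,0]

```text
time: 37.8
tool_pos: [0.5262, 0.0371, 0.1134]
tool_rot: [3.142, -0.0, -0.119]
contact_force: [-0.0, -1.1, -2.0]
opening: 0.0597
grip_force: 12.0
```

>>> carry_out:
  commands:
    - [[0,0,0.0008],0,0]
    - [[0,0,0],0,0]
    - [[0,0,0],0,0]

```text
time: 38.17
tool_pos: [0.5261, 0.0371, 0.1124]
tool_rot: [3.142, 0.0, -0.119]
contact_force: [0.3, 0.7, -1.9]
opening: 0.0599
grip_force: 12.0
```

>>> carry_out:
  commands:
    - [[0.0003,0,0.001],0,0]
    - [[0,0,0],0,0]
    - [[0,0,0],0,0]

```text
time: 38.55
tool_pos: [0.5265, 0.037, 0.1122]
tool_rot: [3.141, -0.001, -0.119]
contact_force: [-2.7, -0.7, 5.9]
opening: 0.0601
grip_force: 12.0
```

>>> carry_out:
  commands:
    - [[0,0,0.0007],0,0]
    - [[0,0,0],0,0]
    - [[0,0,0],0,0]

```text
time: 38.92
tool_pos: [0.5267, 0.0369, 0.1121]
tool_rot: [3.141, -0.001, -0.119]
contact_force: [-4.1, -0.0, 10.6]
opening: 0.0601
grip_force: 12.0
```

>>> carry_out:
  commands:
    - [[0,0,-0.001],0,0]
    - [[0,0,0],0,1]
    - [[0,0,0],0,1]
    - [[0,0,0],0,1]
    - [[0,0,-0.03],0,1]
    - [[0,0,-0.04],0,1]
    - [[0,0,-0.04],0,1]
    - [[-0.0025,0.05,0],0,1]
    - [[-0.0025,0.05,0],0,1]
    - [[-0.0025,0.05,0],0,1]
    - [[-0.0025,0.05,0],0,1]
    - [[-0.0025,0.05,0],0,1]
    - [[-0.0025,0.05,0],0,1]
    - [[-0.0025,0.05,0],0,1]
    - [[-0.0025,0.053,0],0,1]
    - [[0,0,0.04],0,1]
    - [[0,0,0],0,1]
    - [[0,0,0],0,1]

```text
time: 41.18
tool_pos: [0.4592, -0.3605, 0.1827]
tool_rot: [3.141, -0.001, -0.119]
contact_force: [0.2, 0.4, 0.7]
opening: 0.0919
grip_force: 0.0
```

```bash
python3 - <<'E'
from h import *
s=robot.observe(); print(s['time'],s['tool_pos'],s['tool_rot']); plan([.4585,-.362,.138],-.119)
E
```

```text
41.175 [ 0.45917551 -0.36050735  0.18273692] [ 3.14111470e+00 -7.41297022e-04 -1.18507128e-01]
turn 0.0 shift after turn [-0.0005  0.0016  0.0447]
```

>>> carry_out:
  commands:
    - [[-0.0005,0.0016,0.03],0,1]
    - [[0,0,0.0145],0,1]
    - [[0,0,0],0,1]
    - [[0,0,0],0,0]
    - [[0,0,0],0,0]
    - [[0,0,0],0,0]
    - [[0,0,0],0,0]
    - [[0,0,0],0,0]
  newtons: 20

```text
time: 42.18
tool_pos: [0.4582, -0.3624, 0.1377]
tool_rot: [3.141, -0.001, -0.119]
contact_force: [0.2, 0.8, 3.3]
opening: 0.0631
grip_force: 20.0
```

```bash
python3 - <<'E'
from h import *
s=robot.observe(); print(s['time'],s['tool_pos'],s['tool_rot'],s['opening']); plan([.4918,-.0898,.134],-.119)
E
```

```text
42.175 [ 0.45817835 -0.36237787  0.13773834] [ 3.14108003e+00 -7.37664035e-04 -1.19212723e-01] 0.06311247773523278
turn -0.0 shift after turn [ 0.001  -0.2746  0.0037]
```

>>> carry_out:
  commands:
    - [[0,0,-0.025],0,0]
    - [[0,0,-0.025],0,0]
    - [[0.0005,-0.03,0],0,0]
    - [[0,-0.05,0],0,0]
    - [[0,-0.055,0],0,0]
    - [[0,-0.055,0],0,0]
    - [[0,-0.055,0],0,0]
    - [[0,-0.0298,0],0,0]
    - [[0,0,0],0,0]
    - [[0,0,0.025],0,0]
    - [[0,0,0.02],0,0]
    - [[0,0,0.0065],0,0]
    - [[0,0,0],0,0]
    - [[0,0,0],0,0]

```text
time: 43.92
tool_pos: [0.4916, -0.0899, 0.1364]
tool_rot: [3.141, -0.001, -0.12]
contact_force: [-0.5, -0.1, -3.1]
opening: 0.0633
grip_force: 20.0
```

```bash
python3 - <<'E'
from h import *
s=robot.observe(); print(s['time'],s['tool_pos'],s['tool_rot'],s['opening'],s['contact_force']); plan([.4918,-.0898,.134],-.119)
E
```

```text
43.925 [ 0.49161553 -0.08992391  0.13640115] [ 3.14115336e+00 -1.33655619e-03 -1.19531299e-01] 0.06325495533896056 [-0.51928256 -0.14879726 -3.1015276 ]
turn -0.001 shift after turn [ 0.0002 -0.0001  0.0024]
```

>>> carry_out:
  commands:
    - [[0,0,0.0025],0,0]
    - [[0,0,0],0,0]
    - [[0,0,0],0,0]

```text
time: 44.3
tool_pos: [0.4916, -0.0896, 0.1337]
tool_rot: [3.141, -0.001, -0.119]
contact_force: [0.7, -0.9, -0.1]
opening: 0.0633
grip_force: 20.0
```

>>> carry_out:
  commands:
    - [[0,0,0.0007],0,0]
    - [[0,0,0],0,0]
    - [[0,0,0],0,0]

```text
time: 44.68
tool_pos: [0.4918, -0.0896, 0.1337]
tool_rot: [3.141, -0.002, -0.119]
contact_force: [-0.4, 0.8, 5.9]
opening: 0.0631
grip_force: 20.0
```

Resting on the surface: release, rise, clear out of the view to the right, and check.

>>> carry_out:
  commands:
    - [[0,0,-0.0005],0,0]
    - [[0,0,0],0,1]
    - [[0,0,0],0,1]
    - [[0,0,0],0,1]
    - [[0,0,-0.03],0,1]
    - [[0,0,-0.05],0,1]
    - [[0,0,-0.05],0,1]
    - [[-0.02,0.055,0],0,1]
    - [[-0.02,0.055,0],0,1]
    - [[-0.02,0.055,0],0,1]
    - [[-0.02,0.055,0],0,1]
    - [[-0.02,0.055,0],0,1]
    - [[0,0.03,0],0,1]
    - [[0,0,0],0,1]

```text
time: 46.42
tool_pos: [0.3547, -0.3821, 0.2624]
tool_rot: [-3.141, 0.0, -0.122]
contact_force: [-0.3, 0.1, -0.7]
opening: 0.0917
grip_force: 0.0
```

```bash
python3 - <<'E'
from h import *
s=robot.observe(); print(s['time'],s['tool_pos'])
t=robot.read_camera('top'); a=t['pixels'][110:290,140:520,::-1]; b=cv2.resize(a,None,fx=2.1,fy=2.1,interpolation=cv2.INTER_CUBIC); cv2.imwrite('pics/top3.png',b)
o=cv2.imread('pics/top0c.png'); d=cv2.absdiff(o,b); r=[(300,195,180,110),(100,120,440,180)]
# shift of box / can between before and after
for n,(x,y,w,h) in dict(box=(300,203,68,70),can=(395,228,75,75),knob=(370,170,35,40)).items():
    A=cv2.cvtColor(o[y:y+h,x:x+w],6).astype(np.float32); B=cv2.cvtColor(b[y:y+h,x:x+w],6).astype(np.float32)
    M=np.eye(2,3,dtype=np.float32); cc,M=cv2.findTransformECC(A,B,M,cv2.MOTION_EUCLIDEAN,(3,200,1e-6),None,5)
    c=M@[w/2,h/2,1]-[w/2,h/2]; print(n,'shift mm',(c*1.23).round(2),'rot deg',np.degrees(np.arctan2(M[1,0],M[0,0])).round(2),round(cc,3))
E
```

```text
46.425 [ 0.35472807 -0.38210155  0.26242485]
box shift mm [0.5  0.14] rot deg -0.28 0.984
can shift mm [-0.36  0.5 ] rot deg 0.21 0.782
knob shift mm [ 0.01 -0.01] rot deg 0.06 0.999
```

View pics/top3.png

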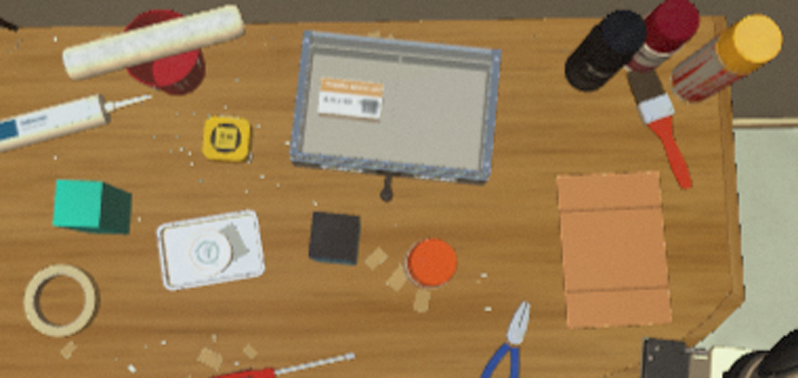

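The can at (433,262) and the box at (334,237) are back within about 0.6 mm of where they stood. The knob has not shifted, so the drawer is shut. The tub is in the tray at (210,252), and the arm is touching nothing.

```bash
python3 -c "
from cell import robot
print(robot.hand_in())"
```

```text
the job is handed in; nothing more can be done
None
```

The job is done and handed in at about 46 s: the tub is in the mixing tray, the drawer is shut with the screws still in it, the tape measure was not touched, and the can and bulb box are back upright within about 1 mm of their spots.

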